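# Clamp a lock cylinder in the crank clamp

### The job

Lay the shorter of the two lock cylinders flat on the bed of the crank clamp, lengthwise between its two faces, and let go of it. Then take the crank by its free-spinning grip and wind it clockwise, in one go without letting go, until the end stop has run back solid and the crank turns clearly heavier, so that the cylinder is firmly held; do not force it further, and let go. Leave the other things where they are.

Things in the scene. Friction and masses are not known exactly. Their poses are not given: they have to be found in the camera images.
- clamp: Crank-operated clamp, bolted to the worktop: dark steel base plate 84 x 284 x 12, on it a flat steel bed 56 wide whose top is 30 above the worktop, a grey gearbox at one end with a crank on top. Origin: on the worktop; x across the clamp, y along it (clamping axis, x = 0), pointing from the end stop to the gearbox; z up. The place of the clamp and its yaw vary.
- spindle (a point): Point on the vertical axis of the crank, 80 from the clamp's origin along its +y, 122 above the worktop (half-way up the grip).
- grip_mid (a point): Centre of the crank's grip: upright black plastic cylinder, 22 diameter, from 96 to 148 above the worktop; it spins freely on its pin. The pin stands 45 from the axis of the crank. Crank arm under the grip, its top 95 above the worktop.
- crank (a joint): Crank angle, rad, growing clockwise seen from above; starts at 0 to 2.5. At 0 the grip lies on the clamp's -x side of the axis. A turn clockwise moves the jaw 16 mm towards the end stop; 2 to 4 turns clamp the cylinder. Running free takes about 7 N along the circle while moving (friction; it stays where left), less when read after a stop, the same after like moves. A proper clamp adds 2.5 to 6 N; 7 N is too much.
- jaw_face: Sprung steel face plate of the moving jaw, 46 wide, 31 high above the bed, 20 N per mm; origin at the bed, on the surface that looks towards the end stop. Once the end stop stands solid, each further 1/8 turn of the crank adds about 40 N of squeeze and 2.3 N along the circle at the grip: 40 to 110 N is a proper clamp, over 125 N marks the cylinder.
- jaw_face_mid (a point): Centre line of that face's surface, 9 above the bed.
- end_stop: Steel end stop facing the jaw, 46 wide, 31 high above the bed, in a bracket set at a different place along the bed each time. It floats: pushed by the cylinder it slides back with about 6 N by 0 to 8 mm, an amount that differs each time and is hard to see, before it stands solid. Origin at the bed, on the surface that looks towards the jaw.
- end_stop_face (a point): Centre line of the end stop's surface, 9 above the bed. It is 93 to 120 from the jaw face at first; the cylinder may lie anywhere between.
- short_cylinder: The shorter lock cylinder, loose: 33 (x) x 63 (y, its length) x 18 high, lying flat; origin under its centre.
- short_mid (a point): Centre of the short cylinder, 9 above its underside. Same axes.
- long_mid (a point): Centre of the longer lock cylinder, 33 x 83 x 18, loose; it is not wanted and stays where it is.
- padlock: Padlock lying on the worktop, 64 x 40 x 14, loose; stays where it is.
- fob: Car key fob with ring, 85 x 36 x 14, loose; stays where it is.
Things that resemble listed ones, but are neither listed nor needed, are in the scene too. What is shaped like the short_cylinder but blue is not meant.

How it is judged:
By the outcome, as a careful person would: the job done as asked, in the order asked, and still so for the second after the job is handed in, with the robot touching nothing.
It also fails if it takes over 72 s, if anything falls off the work surface, if the arm or the gripper's body presses on something with over 40 N, if the wrist force passes 120 N, or if a joint passes its speed limit or range.

### The arm

A 6-joint arm with a two-finger parallel gripper is mounted at the origin on a cart in front of the work surface, level with it; the furniture and walls round the work are solid. World frame = base frame: x ahead of the robot, y to its left, z up, the work surface at z = 0. Lengths are in mm, angles in rad, forces in N, time in s.
With the tool pointing down it reaches from about 300 to 775 mm from the base axis. Payload 14.6 kg.
Tool frame: the origin (TCP) lies on the centre line of the jaws, within the pads' length; the fingertips stand 11 mm ahead of it and the grasp point (between the pads) lies 8 mm behind it; x points along the fingers, y is the direction in which the jaws open and shut, and the axes are right-handed (so a half turn about x gives the same grasp; the last joint's range is limited). The gripper opens to 94 mm and grips with 3 to 60 N. Pads are 16 mm wide; open, the fingers measure 119 mm over their backs; the gripper's body (75 mm by 177 mm) begins 78 mm behind the grasp point.
Start: joints at [-1.218, 0.3, 1.521, -0, 1.321, -0.067], TCP at [224.16, -502.237, 216.446] pointing down, gripper open.
Joint ranges: [-3.03, 3.03], [-0.79, 2.21], [0.23, 2.52], [-1.04, 4.18], [0, 3.07], [-2.55, 2.55]. Speed limits (rad/s): [2.22, 2.22, 2.57, 3.14, 3.14, 3.14].

### API

Orientations are given as [roll, pitch, yaw] about the fixed x, y, z axes, in that order (R = Rz(yaw) Ry(pitch) Rx(roll)).
In Python, from cell import manip gives the robot as it stands.
- The arm moves only by the shell command python3 -m handwheel 'ROWS' [OPENING] [FORCE]. ROWS is JSON, a list of rows, each a list of 2 entries, a list of its own where there are three numbers: the shift along the tool's x, y, z in mm, then the turn about the tool's x in rad. In form: [[[x, y, z], spin], ...]. A call has exactly 10 rows; each row shifts and turns the commanded pose from where the row before left it, along the tool's axes as they then stand; what a row does not reach is not made up. A row lasts 1/8 s, in which the tool goes at most 62.5 mm and 10.7 degrees, less where a joint would pass 70% of its speed; a pose out of reach is approached as far as the arm can. A call with a gripper value outside its range is refused whole. OPENING is the closure in counts, from 0 (fully open) to 255 (shut), set as the call begins (- or left out, the last holds). The fingers move at their own pace and stop on an object; FORCE is the grip in N (left out, the last holds). Time passes only in rows, so rows that do not move let the fingers close, or fill a call up. It gives the time, the measured TCP pose, the force and the opening at its end, in the units of the state.
- manip.read_state(): the state, without advancing time (a new reading comes with each control period).
- manip.camera(name): name is "side" or "top"; returns a dict with "pixels" (420x560x3 uint8, red, green, blue), "z_map" (420x560 float32, mm along the optical axis (not along the pixel's ray), 0 where there is no reading), "mtx" (3x3 intrinsics, pixels), "k1" (the pictures are not rectified: a ray, as slopes to the right and down, at radius r is drawn at 1 + k1 r^2 times it, then the intrinsics apply), "xyz" and "orientation" of the camera in the world. Camera axes: x right, y up, looking along -z (the intrinsics and any distortion apply to the point x, -y, -z); pixel columns grow to the right and rows downward; lengths in mm; the calibration is good to about 2 mm. A picture is of the moment at which its call begins.
- manip.sign_off(): hands the job in, once; it reports no verdict.
Trained networks look in the newest picture that a camera, given by its name, has taken for a name from the list of things; names that differ only in an ending like _2 or _b are one class to them, and where a whole thing is asked for, a point or a joint stands for the part that bears it (a point fixed in the world has none). Each returns a list of dicts, best first, with "confidence" (0 to 1); they miss things now and then, are a little off and sometimes report something else, mostly with a low value. They report only what shows in the picture. A call takes as long as a camera call. They do not tell look-alikes from the thing itself.
- manip.cut_out(target, camera): "region" (420x560 bool, what is visible of it) and "centre" ([column, row] in pixels, amid what is visible of it).
The state is a dict: "clock": time; "joints": joint angles; "qd": joint speeds; "effort": joint torques, N m; "eef_pos": TCP position; "eef_rot": TCP orientation; "wrist_force": force on the tool from outside, world axes, zero at the start; "moment": the same for the moment, N m; "finger_gap": finger opening in mm.
Only numpy, scipy, OpenCV 4.12 (cv2) and the standard library are available. Lean on these libraries where they do the work, as an engineer would, in place of code of your own. Each camera call takes 0.05 s, during which the arm holds its last target. There are 200 camera calls.

## Working session

There is one attempt and no reset: what is moved stays moved. The work goes in short steps, Python scripts to look and compute and a shell command to move; the robot and the scene stay as the last step left them, time stands still between calls to the robot, and variables do not carry over. Pictures are saved under pics/ and viewed, about 8 in all and at most 12, crops included, and the job is handed in when it is done.

```bash
mkdir -p pics; ls
cat > h.py <<'E'
import numpy as np, cv2
from scipy.spatial.transform import Rotation as R
from cell import manip
def pts(c):
    z=c['z_map']; K=np.array(c['mtx']); h,w=z.shape
    v,u=np.mgrid[:h,:w]; d=np.stack([u,v],-1).reshape(-1,1,2).astype(float)
    n=cv2.undistortPoints(d,K,np.array([c['k1'],0,0,0.])).reshape(h,w,2)
    P=np.stack([n[...,0]*z,-n[...,1]*z,-z],-1)
    M=R.from_euler('xyz',c['orientation']).as_matrix() if len(np.shape(c['orientation']))==1 and len(c['orientation'])==3 else np.array(c['orientation'])
    W=P@M.T+np.array(c['xyz']); W[z<=0]=np.nan
    return W
def proj(c,p):
    M=R.from_euler('xyz',c['orientation']).as_matrix()
    q=(np.atleast_2d(p)-np.array(c['xyz']))@M
    q=q*[1,-1,-1]
    return cv2.projectPoints(q,np.zeros(3),np.zeros(3),np.array(c['mtx']),np.array([c['k1'],0,0,0.]))[0].reshape(-1,2)
def save(c,name): cv2.imwrite('pics/'+name,c['pixels'][...,::-1])
E
python3 - <<'E'
from h import *
print(manip.read_state())
for n in ('top','side'):
    c=manip.camera(n); save(c,n+'0.png'); W=pts(c); print(n,c['xyz'],c['orientation'],c['k1'])
    for t in ('clamp','short_cylinder','long_mid','grip_mid','jaw_face','end_stop','padlock','fob'):
        for o in manip.cut_out(t,n)[:4]:
            m=o['region']; p=W[m]; p=p[~np.isnan(p[:,0])]
            if len(p)<5: continue
            top=p[p[:,2]>np.percentile(p[:,2],90)-6]
            (cx,cy),(a,b),an=cv2.minAreaRect(top[:,:2].astype(np.float32))
            print(t,round(o['confidence'],2),np.round(o['centre']),'med',np.round(np.median(p,0)),'ztop',np.percentile(p[:,2],95).round(),'rect',round(cx),round(cy),round(a),round(b),round(an), 'rgb',np.median(c['pixels'][m],0))
E
```

```text
pics
{'clock': 0.0, 'joints': array([-1.21758011e+00,  3.00470702e-01,  1.52160094e+00, -3.56043416e-05,
        1.32068550e+00, -6.66106187e-02]), 'qd': array([ 0.0008048 ,  0.00059777,  0.00048149,  0.00117787,  0.00133151,
       -0.00161072]), 'effort': array([ 3.90716332e-04, -5.31806874e+01, -3.52736342e+01,  7.08390889e-02,
        2.44322070e-02, -5.12011843e-05]), 'eef_pos': array([ 224.07652233, -502.00479782,  215.87813859]), 'eef_rot': array([-1.60780073,  1.56963133,  1.95362759]), 'wrist_force': array([-0.51030407,  0.01098513,  0.31880242]), 'moment': array([-0.02993739, -0.10716084,  0.00776667]), 'finger_gap': 94.11181446564336}
top [ 253.17229456 -215.58515162 1268.02953265] [ 0.1582895   0.00272621 -1.59394317] -0.13288044789730077
clamp 0.69 [234. 178.] med [ 526. -119.   30.] ztop 96.0 rect 542 -28 71 78 79 rgb [131. 129. 123.]
clamp 0.49 [356. 176.] med [ 527. -423.   12.] ztop 19.0 rect 528 -422 61 32 83 rgb [185. 177. 164.]
clamp 0.2 [288. 254.] med [ 345. -250.   13.] ztop 17.0 rect 353 -246 63 39 32 rgb [207. 190. 135.]
short_cylinder 0.82 [379. 217.] med [ 
[... 1127 characters left out ...]
 [366. 292.] med [ 526. -433.   13.] ztop 18.0 rect 529 -425 62 31 78 rgb [249. 245. 239.]
long_mid 0.96 [269. 282.] med [ 387. -351.   13.] ztop 18.0 rect 388 -346 31 81 45 rgb [254. 247. 179.]
grip_mid 0.67 [275. 156.] med [518.  -7. 125.] ztop 149.0 rect 519 -3 15 20 49 rgb [18. 18. 21.]
jaw_face 0.78 [302. 204.] med [ 536. -132.   48.] ztop 62.0 rect 535 -132 8 45 80 rgb [105. 109. 113.]
end_stop 0.48 [312. 220.] med [ 519. -243.   58.] ztop 63.0 rect 516 -247 21 46 74 rgb [194. 196. 177.]
padlock 0.73 [230. 259.] med [ 345. -257.   14.] ztop 16.0 rect 352 -247 64 41 38 rgb [254.  242.5 180. ]
fob 0.86 [241. 229.] med [ 385. -150.   13.] ztop 16.0 rect 388 -144 63 34 13 rgb [66. 64. 66.]
```

View pics/top0.png

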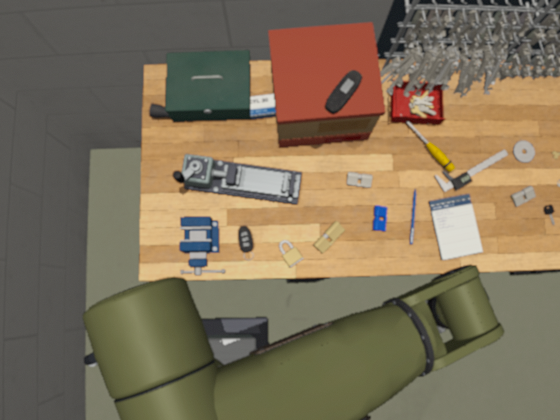

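View pics/side0.png

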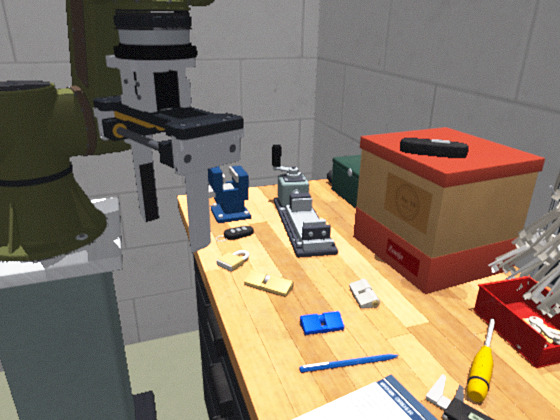

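Run:
```python
from h import *
s=manip.read_state(); M=R.from_euler('xyz',s['eef_rot']).as_matrix(); print(M.round(3))
for n in ('top','side'):
    c=manip.camera(n); W=pts(c); x,y,z=W[...,0],W[...,1],W[...,2]
    def rect(name,m):
        p=np.stack([x[m],y[m]],-1).astype(np.float32); 
        if len(p)<4: return print(n,name,'few')
        r=cv2.minAreaRect(p); print(n,name,len(p),np.round(r[0],1),np.round(r[1],1),round(r[2],1), 'mean',p.mean(0).round(1),'z',np.median(z[m]).round(1))
    near=(x>430)&(x<640)
    rect('grip',near&(y>-110)&(y<100)&(z>140)&(z<155))
    rect('bed',near&(y>-232)&(y<-140)&(abs(z-30)<5))
    rect('base',near&(y>-330)&(y<100)&(abs(z-12)<4))
    rect('jawtop',near&(y>-165)&(y<-120)&(abs(z-62)<5))
    rect('stoptop',near&(y>-290)&(y<-215)&(abs(z-62)<5))
    rect('short',(x>480)&(x<580)&(y>-470)&(y<-380)&(abs(z-18)<5))
    rect('arm',near&(y>-130)&(y<100)&(abs(z-93)<6))
```

```text
[[-0.     0.408 -0.913]
 [ 0.    -0.913 -0.408]
 [-1.    -0.     0.   ]]
top grip 77 [518.7   1.4] [18.9 20. ] 13.6 mean [518.6   0.9] z 147.1
top bed 837 [ 555.6 -185.2] [143.8  91.1] 1.1 mean [ 524.8 -185.7] z 29.9
top base 848 [ 528.8 -127.8] [399.  195.7] 89.9 mean [ 525.4 -137.6] z 12.1
top jawtop 58 [ 535.9 -125.6] [14.5 43. ] 81.2 mean [ 538.2 -127.6] z 60.6
top stoptop 141 [ 555.1 -249.1] [ 64.9 138.4] 82.8 mean [ 539.  -247.9] z 60.3
top short 158 [ 528.1 -422.2] [62.9 31.9] 79.2 mean [ 531.9 -423. ] z 15.6
top arm 153 [538.2 -16.1] [25.1 65.4] 39.7 mean [540.  -21.7] z 94.8
side grip 51 [519.2  -3.3] [14.3 21.4] 61.8 mean [519.4  -4.5] z 145.1
side bed 281 [ 554.7 -185.5] [ 89.7 125.6] 89.1 mean [ 523.9 -172.5] z 31.5
side base 629 [ 526.8 -170.4] [150.6 350.9] 11.9 mean [ 524.7 -207.1] z 12.9
side jawtop 104 [ 536.9 -128.7] [17.4 48. ] 89.2 mean [ 537.9 -128.1] z 61.3
side stoptop 256 [ 553.6 -261.6] [131.2  62.4] 2.6 mean [ 548.9 -253. ] z 59.9
side short 308 [ 529.4 -425.6] [64.5 28. ] 81.1 mean [ 530.9 -428.2] z 15.9
side arm 135 [492.6 -30.3] [137.5  55.6] 10.9 mean [534.8 -26.2] z 94.9
```

Run:
```python
from h import *
for n in ('top','side'):
    c=manip.camera(n); W=pts(c); x,y,z=W[...,0],W[...,1],W[...,2]
    m=manip.cut_out('clamp',n)[0]['region']
    for lo,hi in ((6,16),(6,36)):
        k=m&(z>lo)&(z<hi); p=np.stack([x[k],y[k]],-1).astype(np.float32)
        r=cv2.minAreaRect(p); print(n,'clamp',np.round(r[0],1),np.round(r[1],1),round(r[2],2))
    for t in ('jaw_face','end_stop','short_cylinder'):
        for o in manip.cut_out(t,n)[:2]:
            k=o['region']&(z>(50 if t[0]!='s' else 13))&(z<70); p=np.stack([x[k],y[k]],-1).astype(np.float32)
            if len(p)<4: continue
            r=cv2.minAreaRect(p); print(n,t,o['confidence'],np.round(r[0],1),np.round(r[1],1),round(r[2],1),p.mean(0).round(1),np.ptp(p,axis=0))
    if n=='top':
        for zz in (100,150,180,210,250):
            k=(z>zz)&(z<600)&(x>480)&(x<900)&(y>-480)&(y<130)
            print(zz,[(int(x[k&(abs(y-b)<20)].min()) if (k&(abs(y-b)<20)).any() else None) for b in range(-460,121,40)], z[k].max() if k.any() else 0)
    # gap profile along clamp centreline
    e=np.array([np.sin(.143),np.cos(.143)]);q=np.array([525,-185.])
    s=(x-q[0])*e[0]+(y-q[1])*e[1]; t=(x-q[0])*e[1]-(y-q[1])*e[0]
    for b in range(-80,80,4):
        k=(s>=b)&(s<b+4)&(abs(t)<8)
        if k.any(): print(b,np.median(z[k]).round(),end='; ')
    print()
```

```text
top clamp [ 533.2 -136.6] [284.5  84.5] 80.6
top clamp [ 533.2 -136.6] [284.5  84.5] 80.6
top jaw_face 0.2 [ 533.8 -118.4] [250.9  68.2] 78.7 [538.1 -85.9] [ 75.80499 252.62367]
top end_stop 0.46 [ 515.9 -240.9] [ 9.6 46.5] 84.2 [ 516.1 -240.5] [46.139587 12.905136]
top end_stop 0.27 [ 531.3 -130.8] [272.6  68.2] 78.8 [537.7 -87.7] [ 90.62021 268.3336 ]
top short_cylinder 0.83 [ 430.1 -468.1] [27.  60.3] 82.9 [ 430.9 -464.7] [61.295288 29.42163 ]
top short_cylinder 0.76 [ 528.6 -423.3] [59.  29.4] 81.1 [ 531.6 -423.3] [33.549805 58.18637 ]
100 [625, 622, 619, 616, 613, 612, 610, 850, 850, 762, 760, 508, 508, 850, 849] 317.07347823838484
150 [625, 622, 619, 616, 613, 612, 610, 850, 850, 850, 850, 515, 511, 850, 849] 317.07347823838484
180 [625, 622, 619, 616, 613, 612, 610, 850, 850, 850, 851, 850, 850, 850, 849] 317.07347823838484
210 [626, 622, 619, 616, 613, 612, 611, 850, 850, 850, 851, 850, 850, 850, 849] 317.07347823838484
250 [841, 851, 851, 851, 850, 851, 851, 850, 850, 850, 851, 850, 850, 850, 849] 317.07347823838484
-80 55.0; -76 57.0; -72 57.0; -68 31.0; -64 32.0; -60 60.0;
[... 392 characters left out ...]
282.9  85. ] 80.58
side jaw_face 0.66 [ 536.5 -128.1] [16.8 45.9] 78.5 [ 535.6 -131. ] [45.993713 19.088486]
side end_stop 0.6 [ 515.8 -242.2] [10.  42.6] 81.9 [ 515.7 -243.3] [42.29428  11.098007]
side end_stop 0.48 [ 535.7 -132.5] [ 8.1 46. ] 78.9 [ 535.5 -132.2] [45.993713 14.585953]
side short_cylinder 0.75 [ 529.5 -424.6] [62.6 27.8] 79.6 [ 530.7 -427.7] [33.312866 61.946625]
side short_cylinder 0.58 [ 431.2 -469.4] [27.6 62. ] 83.0 [ 430.6 -469.3] [61.17505  29.559631]
-80 46.0; -76 58.0; -72 58.0; -64 57.0; -60 59.0; -56 62.0; 8 32.0; 12 31.0; 16 32.0; 20 31.0; 24 32.0; 28 31.0; 32 32.0; 36 32.0; 40 32.0; 44 32.0; 48 48.0; 52 46.0; 56 54.0; 60 62.0; 64 64.0; 68 65.0; 72 64.0; 76 65.0;
```

```bash
python3 -m handwheel '[[[11,9,-52],0],[[11,9,-52],0],[[11,9,-52],0],[[11,9,-52],0],[[11,9,-52],0],[[11,8,-50],0],[[0,0,0],0.147],[[0,0,0],0.147],[[0,0,0],0.147],[[0,0,0],0.147]]' 0 30
```

```text
clock: 2.75
eef_pos: [528.9, -424.3, 150.3]
eef_rot: [-0.528, 1.571, 2.44]
wrist_force: [-0.3, 0.1, -0.0]
finger_gap: 94.0
```

```bash
python3 -m handwheel '[[[30,0,0],0],[[30,0,0],0],[[30,0,0],0],[[22,0,0],0],[[14,0,0],0],[[7,0,0],0],[[3,0,0],0],[[0,0,0],0],[[0,0,0],0],[[0,0,0],0]]'
python3 - <<'E'
from h import *
c=manip.camera('side'); im=c['pixels'][220:360,280:460]; cv2.imwrite('pics/s1.png',cv2.resize(im,None,fx=4,fy=4)[...,::-1])
print(R.from_euler('xyz',manip.read_state()['eef_rot']).as_matrix().round(3))
E
```

```text
clock: 4.0
eef_pos: [529.0, -424.4, 14.9]
eef_rot: [2.57, 1.57, -0.74]
wrist_force: [0.2, -0.8, 0.2]
finger_gap: 94.1
[[ 0.    -0.167 -0.986]
 [-0.    -0.986  0.167]
 [-1.     0.    -0.   ]]
```

View pics/s1.png

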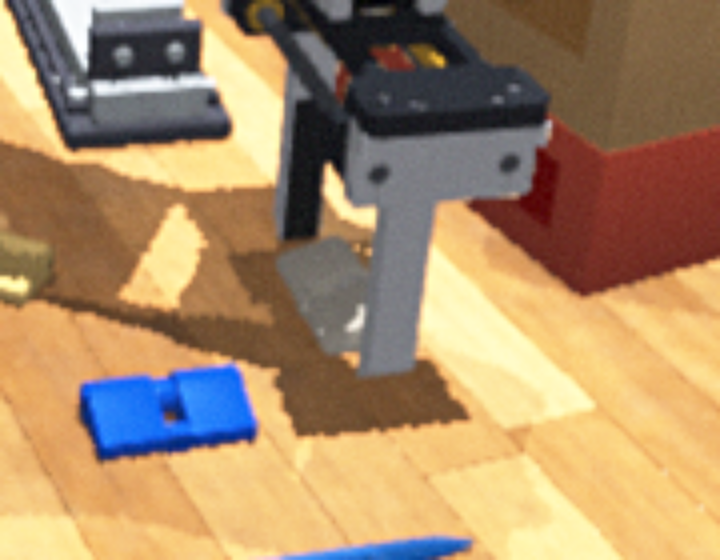

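```bash
python3 -m handwheel '[[[0,0,0],0],[[0,0,0],0],[[0,0,0],0],[[0,0,0],0],[[0,0,0],0],[[0,0,0],0],[[-5,0,0],0],[[-30,0,0],0],[[-35,0,0],0],[[-30,0,0],0]]' 255 30
python3 - <<'E'
from h import *
for n in ('side','top'):
    c=manip.camera(n); W=pts(c)
    s=manip.read_state(); T=R.from_euler('xyz',s['eef_rot']).as_matrix()
    p=(W-s['eef_pos'])@T
    px=c['pixels'].astype(int)
    k=(abs(p[...,1])<27)&(abs(p[...,2])<30)&(p[...,0]>-12)&(p[...,0]<12)
    print(n,k.sum(), [np.percentile(p[k][:,i],[2,50,98]).round(1) for i in range(3)] if k.any() else '')
E
```

```text
clock: 5.3
eef_pos: [528.8, -424.2, 115.9]
eef_rot: [2.724, 1.571, -0.586]
wrist_force: [-0.1, -0.0, -3.0]
finger_gap: 59.8
side 273 [array([ 0. ,  6. , 11.2]), array([-25.7,  -6.5,  24.9]), array([-8. ,  8.5, 17.5])]
top 0
```

```bash
python3 -m handwheel '[[[0,-30,5.4],0],[[0,-40,7.3],0],[[0,-45,8.1],0],[[0,-45,8.1],0],[[0,-40,7.3],0],[[0,-36.4,6.6],0],[[10,0,0],0],[[10,0,0],0],[[5,0,0],0],[[0,0,0],0]]'
python3 - <<'E'
from h import *
s=manip.read_state(); T=R.from_euler('xyz',s['eef_rot']).as_matrix(); print(s['eef_pos'].round(1),s['wrist_force'])
for n in ('side','top'):
    c=manip.camera(n); W=pts(c); p=(W-s['eef_pos'])@T
    # tool coords: side-by-side profile of clamp faces (y), centre (z)
    zz=W[...,2]
    for nm,lo,hi in (('jaw',-75,-40),('stop',40,75)):
        k=(zz>36)&(zz<66)&(p[...,1]>lo)&(p[...,1]<hi)&(abs(p[...,2])<28)
        if k.sum()>4: print(n,nm,k.sum(),np.percentile(p[k][:,1],[2,50,98]).round(1),np.percentile(p[k][:,2],[2,98]).round(1))
    k=(abs(p[...,1])<27)&(abs(p[...,2])<30)&(abs(p[...,0]-5)<12)
    if k.sum()>4: print(n,'cyl',k.sum(),[np.percentile(p[k][:,i],[2,98]).round(1) for i in range(3)])
    k=(abs(zz-30)<4)&(abs(p[...,1])<35)&(abs(p[...,2])<60)
    if k.sum()>4: print(n,'bed',k.sum(),np.percentile(p[k][:,2],[2,98]).round(1))
    k=(p[...,0]>-25)&(p[...,0]<9)&(abs(p[...,1])>31)&(abs(p[...,1])<50)&(abs(p[...,2])<12)
    if k.sum()>4: print(n,'fing',np.percentile(p[k][:,1],[2,30,70,98]).round(1))
    im=c['pixels'][130:290,220:400] if n=='side' else c['pixels'][120:240,160:320]
    cv2.imwrite(f'pics/p2{n}.png',cv2.resize(im,None,fx=4,fy=4,interpolation=cv2.INTER_CUBIC)[...,::-1])
E
```

```text
clock: 6.65
eef_pos: [525.9, -184.6, 88.7]
eef_rot: [-0.234, 1.57, 2.738]
wrist_force: [-0.3, -0.2, -2.1]
finger_gap: 59.6
[ 525.9 -184.6   88.7] [-0.34224579 -0.22515088 -2.09026737]
side jaw 175 [-73.8 -54.4 -50.9] [-13.4  22.3]
side stop 176 [53.2 60.8 74.6] [-22.3  26.9]
side cyl 101 [array([-1.2, 10.9]), array([-26.6,  26.6]), array([-2.8, 15.7])]
side bed 207 [-26.5  27.3]
side fing [-40.4  33.7  41.1  43.5]
top stop 93 [51.8 60.8 74.4] [ 0.3 27.8]
top bed 47 [ 2. 28.]
```

View pics/p2side.png

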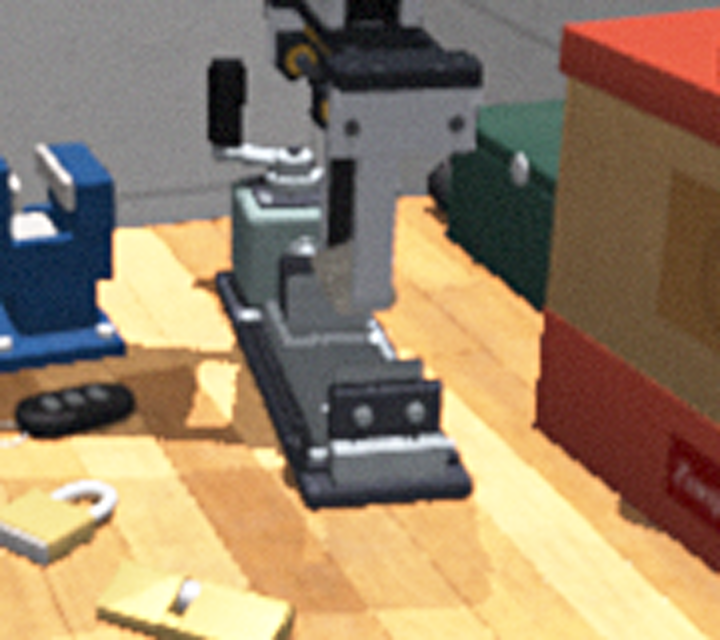

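```bash
python3 -m handwheel '[[[0,1,0],0],[[10,0,0],0],[[10,0,0],0],[[10,0,0],0],[[6,0,0],0],[[4,0,0],0],[[2,0,0],0],[[1,0,0],0],[[0,0,0],0],[[0,0,0],0]]'
```

```text
clock: 8.0
eef_pos: [526.2, -185.1, 46.7]
eef_rot: [2.91, 1.57, -0.4]
wrist_force: [-0.2, 0.2, -2.2]
finger_gap: 59.5
```

```bash
python3 -m handwheel '[[[0.5,0,0],0],[[0.5,0,0],0],[[0.5,0,0],0],[[0,0,0],0],[[0,0,0],0],[[0,0,0],0],[[0,0,0],0],[[0,0,0],0],[[0,0,0],0],[[0,0,0],0]]'
```

```text
clock: 9.25
eef_pos: [526.1, -185.1, 44.9]
eef_rot: [1.197, 1.571, -2.113]
wrist_force: [0.1, 0.1, -1.7]
finger_gap: 59.7
```

```bash
python3 -m handwheel '[[[0,0,0],0],[[0,0,0],0],[[0,0,0],0],[[0,0,0],0],[[0,0,0],0],[[0,0,0],0],[[0,0,0],0],[[0,0,0],0],[[0,0,0],0],[[0,0,0],0]]' 74 30
```

```text
clock: 10.5
eef_pos: [526.1, -185.0, 45.0]
eef_rot: [-3.061, 1.571, -0.088]
wrist_force: [0.3, 0.2, -0.3]
finger_gap: 66.6
```

```bash
python3 -m handwheel '[[[-4,0,0],0],[[-10,0,0],0],[[-16,0,0],0],[[-25,0,0],0],[[-30,0,0],0],[[-30,0,0],0],[[-25,0,0],0],[[-5,0,0],0],[[0,0,0],0],[[0,0,0],0]]'
python3 - <<'E'
from h import *
s=manip.read_state(); print(s['eef_pos'],s['joints'].round(2))
e=np.array([np.cos(np.radians(80.6)),np.sin(np.radians(80.6))]); o=np.array([533.5,-139.])
for n in ('side','top'):
    c=manip.camera(n); W=pts(c); d=W[...,:2]-o; Y=d@e; X=d@np.array([e[1],-e[0]]); z=W[...,2]
    def st(nm,k):
        if k.sum()>4: print(n,nm,k.sum(),'X',np.percentile(X[k],[2,50,98]).round(1),'Y',np.percentile(Y[k],[2,50,98]).round(1))
    st('cyltop',(abs(z-48)<4)&(abs(X)<28)&(Y>-92)&(Y<2))
    st('grip',(z>105)&(z<151)&(abs(X)<80)&(Y>60)&(Y<190))
    st('griptop',(z>143)&(z<151)&(abs(X)<80)&(Y>60)&(Y<190))
    st('armhub',(z>90)&(z<99)&(abs(X)<80)&(Y>50)&(Y<190))
    st('gearbox',(z>60)&(z<88)&(abs(X)<80)&(Y>50)&(Y<190))
    for o_ in manip.cut_out('grip_mid',n)[:1]: 
        p=W[o_['region']]; p=p[p[:,2]>100]; print('grip cut',o_['confidence'],np.nanmedian(p,0).round(1) if len(p) else '')
        print(np.round([(p[:,0].min(),p[:,0].max()),(p[:,1].min(),p[:,1].max())],1))
    save(c,f'p3{n}.png')
    if n=='side': cv2.imwrite('pics/p3c.png',cv2.resize(c['pixels'][130:270,220:380],None,fx=4,fy=4,interpolation=cv2.INTER_CUBIC)[...,::-1])
E
```

```text
clock: 11.75
eef_pos: [525.7, -184.9, 188.9]
eef_rot: [-0.241, 1.569, 2.732]
wrist_force: [0.6, -0.9, 0.6]
finger_gap: 66.8
[ 525.69264131 -184.90191516  188.93765692] [-0.4   0.34  1.53  0.    1.27  1.34]
side cyltop 92 X [-5.7  4.6 14.3] Y [-66.9 -40.5 -16.8]
side grip 184 X [-45.9 -37.4 -24.5] Y [123.2 128.4 138.8]
side griptop 38 X [-45.5 -36.3 -26.6] Y [123.7 130.1 139. ]
side armhub 121 X [-42.9 -14.   11.6] Y [ 96.8 113.9 133.5]
side gearbox 430 X [-31.6  -4.9  30.9] Y [ 72.6  84.7 131.7]
grip cut 0.53 [517.5  -6.7 128.3]
[[510.  531.8]
 [-12.6   6.7]]
top cyltop 21 X [-8.1  5.7 13.3] Y [-76.3 -71.6 -66.2]
top grip 101 X [-47.5 -39.1 -27.8] Y [126.2 134.1 146. ]
top griptop 60 X [-46.  -38.1 -28. ] Y [127.7 135.9 145.9]
top armhub 47 X [-25.9 -14.4   6.5] Y [117.9 124.3 133.6]
top gearbox 144 X [-11.8  14.6  31. ] Y [118.4 133.8 144.1]
grip cut 0.4 [ 5.164e+02 -3.000e-01  1.463e+02]
[[416.7 529.6]
 [-81.3  12.2]]
```

View pics/p3c.png

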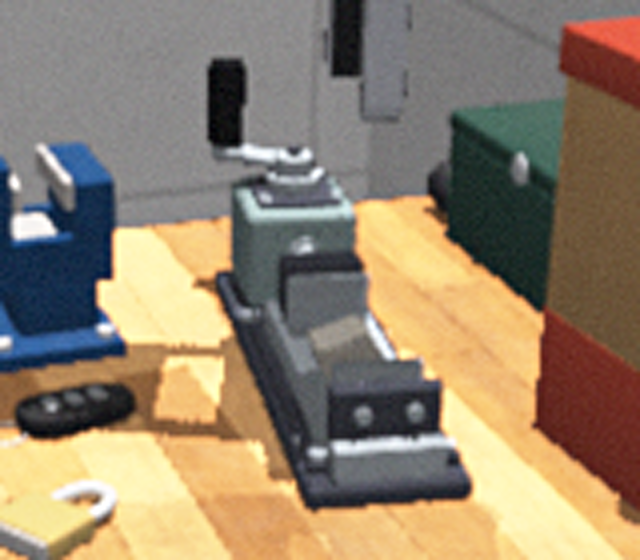

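```bash
python3 -m handwheel '[[[0,-30,6.2],0],[[0,-40,8.2],0],[[0,-45,9.2],0],[[0,-40,8.2],0],[[0,-25.7,5.3],0],[[0,0,0],0],[[0,0,0],0],[[25,0,0],0],[[10,0,0],0],[[0,0,0],0]]'
python3 - <<'E'
from h import *
s=manip.read_state(); T=R.from_euler('xyz',s['eef_rot']).as_matrix(); print(s['eef_pos'].round(1),T.round(3).tolist())
for n in ('side','top'):
    c=manip.camera(n); W=pts(c); p=(W-s['eef_pos'])@T; z=W[...,2]
    k=(z>105)&(z<151)&(abs(p[...,1])<24)&(abs(p[...,2])<24)
    if k.sum()>4: print(n,'grip',k.sum(),[np.percentile(p[k][:,i],[2,50,98]).round(1) for i in (1,2)])
    k=(p[...,0]>-25)&(p[...,0]<9)&(abs(p[...,1])>30)&(abs(p[...,1])<50)&(abs(p[...,2])<14)
    for sg in (-1,1):
        q=k&(p[...,1]*sg>0)
        if q.sum()>4: print(n,'fing',sg,q.sum(),[np.percentile(p[q][:,i],[2,50,98]).round(1) for i in (1,2)])
    if n=='side': cv2.imwrite('pics/p4.png',cv2.resize(c['pixels'][90:240,200:380],None,fx=4,fy=4,interpolation=cv2.INTER_CUBIC)[...,::-1])
E
```

```text
clock: 13.2
eef_pos: [519.6, -1.3, 154.6]
eef_rot: [0.124, 1.57, 3.097]
wrist_force: [0.2, -0.3, 0.5]
finger_gap: 66.8
[519.6  -1.3 154.6] [[-0.001, -0.168, -0.986], [0.0, -0.986, 0.168], [-1.0, 0.0, 0.001]]
side grip 142 [array([-5.2,  5.3, 11. ]), array([-11.8,   3.5,   9.5])]
side fing -1 81 [array([-44.5, -35.1, -31.4]), array([-3. ,  2.8,  8.7])]
side fing 1 121 [array([35.9, 44. , 48.1]), array([-10.4,  -1. ,   8.2])]
top grip 21 [array([-5. ,  1.7,  5.3]), array([-2. ,  9.5, 10.8])]
```

View pics/p4.png

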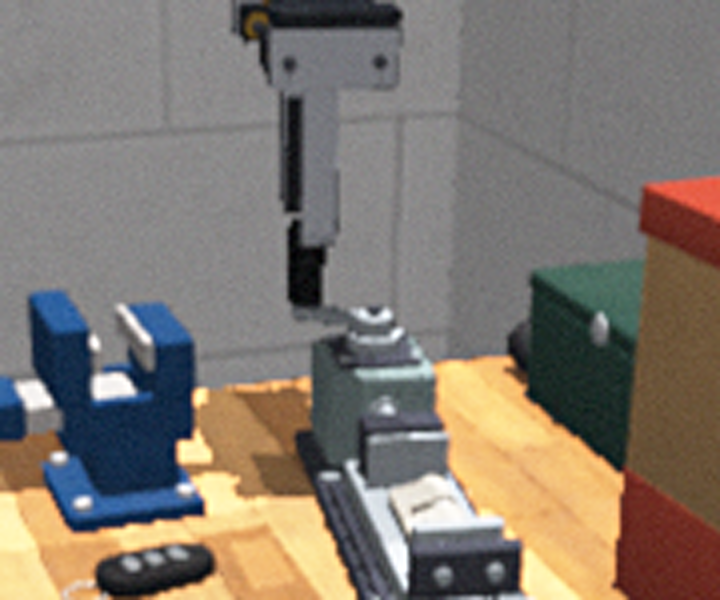

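```bash
python3 -m handwheel '[[[15,-1,0],0],[[15,0,0],0],[[8,0,0],0],[[3,0,0],0],[[0,0,0],0],[[0,0,0],0],[[0,0,0],0],[[0,0,0],0],[[0,0,0],0],[[0,0,0],0]]'; python3 -m handwheel '[[[0,0,0],0],[[0,0,0],0],[[0,0,0],0],[[0,0,0],0],[[0,0,0],0],[[0,0,0],0],[[0,0,0],0],[[0,0,0],0],[[0,0,0],0],[[0,0,0],0]]' 255 40
```

```text
clock: 14.55
eef_pos: [519.9, 0.3, 114.0]
eef_rot: [-2.334, 1.571, 0.639]
wrist_force: [-0.1, -0.1, -0.7]
finger_gap: 66.9
clock: 15.8
eef_pos: [519.9, 0.4, 113.9]
eef_rot: [-1.323, 1.571, 1.65]
wrist_force: [-0.3, 2.4, 0.8]
finger_gap: 21.3
```

```bash
cat > rows.py <<'E'
import numpy as np,sys,json
a,st=float(sys.argv[1]),float(sys.argv[2]); r=45
f=np.radians(a+st*np.arange(11)); y=-r*np.sin(f); z=r*np.cos(f)
Y=np.round(y-y[0],1);Z=np.round(z-z[0],1)
print(json.dumps([[[0,round(b,1),round(c,1)],0] for b,c in zip(np.diff(Y),np.diff(Z))]).replace(' ',''))
E
cat > f.py <<'E'
from h import *
# fit: angle + radial/tangential force about spindle
s=manip.read_state(); e=np.array([.163,.987]); ex=np.array([.987,-.163]); sp=np.array([533.5,-139])+108.7*e
d=s['eef_pos'][:2]-sp; X,Y=d@ex,d@e; ph=np.arctan2(Y,-X)
rad=d/np.hypot(*d); tan=np.array([rad[1],-rad[0]])
F=s['wrist_force'][:2]
print('clock %.2f phi %.1f r %.1f Ftan %.2f Frad %.2f gap %.1f z %.1f'%(s['clock'],np.degrees(ph)%360,np.hypot(*d),F@tan,F@rad,s['finger_gap'],s['eef_pos'][2]),s['wrist_force'].round(1))
E
python3 f.py; for a in 36.4 126.4 ; do python3 rows.py $a 9;done; for a in 36.4 216.4; do python3 rows.py $a 18; done; for i in 36.4 81.4 126.4 171.4 216.4 261.4 306.4 351.4; do python3 rows.py $i 4.5; done
```

```text
clock 15.80 phi 36.3 r 44.9 Ftan 1.46 Frad 1.88 gap 21.3 z 113.9 [-0.3  2.4  0.8]
[[[0,-5.3,-4.6],0],[[0,-4.6,-5.4],0],[[0,-3.6,-6.1],0],[[0,-2.7,-6.5],0],[[0,-1.6,-6.9],0],[[0,-0.5,-7.0],0],[[0,0.6,-7.1],0],[[0,1.7,-6.8],0],[[0,2.8,-6.5],0],[[0,3.7,-6.0],0]]
[[[0,4.6,-5.3],0],[[0,5.4,-4.6],0],[[0,6.1,-3.6],0],[[0,6.5,-2.7],0],[[0,6.9,-1.6],0],[[0,7.0,-0.5],0],[[0,7.1,0.6],0],[[0,6.8,1.7],0],[[0,6.5,2.8],0],[[0,6.0,3.7],0]]
[[[0,-9.9,-10.0],0],[[0,-6.3,-12.6],0],[[0,-2.1,-13.9],0],[[0,2.3,-13.9],0],[[0,6.5,-12.5],0],[[0,10.0,-9.9],0],[[0,12.6,-6.3],0],[[0,13.9,-2.1],0],[[0,13.9,2.3],0],[[0,12.5,6.5],0]]
[[[0,9.9,10.0],0],[[0,6.3,12.6],0],[[0,2.1,13.9],0],[[0,-2.3,13.9],0],[[0,-6.5,12.5],0],[[0,-10.0,9.9],0],[[0,-12.6,6.3],0],[[0,-13.9,2.1],0],[[0,-13.9,-2.3],0],[[0,-12.5,-6.5],0]]
[[[0,-2.8,-2.2],0],[[0,-2.5,-2.4],0],[[0,-2.4,-2.6],0],[[0,-2.2,-2.8],0],[[0,-1.9,-3.0],0],[[0,-1.7,-3.1],0],[[0,-1.5,-3.2],0],[[0,-1.2,-3.3],0],[[0,-0.9,-3.4],0],[[0,-0.7,-3.5],0]]
[[[0,-0.4,-3.5],0],[[0,-0.1,-3.5],0],[[0,0.2,-3.6],0],[[0,0.4,-3.5],0],[[0,0.7,-3.4],0],[[0,1.0,-3.4],0],[[0,1.2,-3.3],0],[[0,
[... 367 characters left out ...]
[[0,2.9,2.0],0]]
[[[0,2.8,2.2],0],[[0,2.5,2.4],0],[[0,2.4,2.6],0],[[0,2.2,2.8],0],[[0,1.9,3.0],0],[[0,1.7,3.1],0],[[0,1.5,3.2],0],[[0,1.2,3.3],0],[[0,0.9,3.4],0],[[0,0.7,3.5],0]]
[[[0,0.4,3.5],0],[[0,0.1,3.5],0],[[0,-0.2,3.6],0],[[0,-0.4,3.5],0],[[0,-0.7,3.4],0],[[0,-1.0,3.4],0],[[0,-1.2,3.3],0],[[0,-1.5,3.2],0],[[0,-1.8,3.1],0],[[0,-2.0,2.9],0]]
[[[0,-2.2,2.8],0],[[0,-2.4,2.5],0],[[0,-2.6,2.4],0],[[0,-2.8,2.2],0],[[0,-3.0,1.9],0],[[0,-3.1,1.7],0],[[0,-3.2,1.5],0],[[0,-3.3,1.2],0],[[0,-3.4,0.9],0],[[0,-3.5,0.7],0]]
[[[0,-3.5,0.4],0],[[0,-3.5,0.1],0],[[0,-3.6,-0.2],0],[[0,-3.5,-0.4],0],[[0,-3.4,-0.7],0],[[0,-3.4,-1.0],0],[[0,-3.3,-1.2],0],[[0,-3.2,-1.5],0],[[0,-3.1,-1.8],0],[[0,-2.9,-2.0],0]]
```

```bash
python3 -m handwheel '[[[0,-2.8,-2.2],0],[[0,-2.5,-2.4],0],[[0,-2.4,-2.6],0],[[0,-2.2,-2.8],0],[[0,-1.9,-3.0],0],[[0,-1.7,-3.1],0],[[0,-1.5,-3.2],0],[[0,-1.2,-3.3],0],[[0,-0.9,-3.4],0],[[0,-0.7,-3.5],0]]' && python3 f.py; python3 -m handwheel '[[[0,-0.4,-3.5],0],[[0,-0.1,-3.5],0],[[0,0.2,-3.6],0],[[0,0.4,-3.5],0],[[0,0.7,-3.4],0],[[0,1.0,-3.4],0],[[0,1.2,-3.3],0],[[0,1.5,-3.2],0],[[0,1.8,-3.1],0],[[0,2.0,-2.9],0]]' && python3 f.py
```

```text
clock: 17.05
eef_pos: [551.3, 13.0, 113.9]
eef_rot: [0.139, 1.569, 3.112]
wrist_force: [-8.1, 0.8, 4.8]
finger_gap: 21.0
clock 17.05 phi 80.7 r 44.8 Ftan -8.07 Frad 0.78 gap 21.0 z 113.9 [-8.1  0.8  4.8]
clock: 18.3
eef_pos: [583.2, -0.2, 113.9]
eef_rot: [-0.437, 1.569, 2.537]
wrist_force: [-5.5, 6.4, 3.2]
finger_gap: 21.2
clock 18.30 phi 126.0 r 44.9 Ftan -8.39 Frad 0.56 gap 21.2 z 113.9 [-5.5  6.4  3.2]
```

```bash
python3 -m handwheel '[[[0,10.0,-9.9],0],[[0,12.6,-6.3],0],[[0,13.9,-2.1],0],[[0,13.9,2.3],0],[[0,12.5,6.5],0],[[0,9.9,10.0],0],[[0,6.3,12.6],0],[[0,2.1,13.9],0],[[0,-2.3,13.9],0],[[0,-6.5,12.5],0]]' && python3 f.py
```

```text
clock: 19.55
eef_pos: [519.3, -63.9, 114.1]
eef_rot: [2.845, 1.568, -0.465]
wrist_force: [12.3, 1.3, -7.4]
finger_gap: 21.1
clock 19.55 phi 305.4 r 45.3 Ftan -7.79 Frad -9.58 gap 21.1 z 114.1 [12.3  1.3 -7.4]
```

```bash
python3 -m handwheel '[[[0,-10.2,9.7],0],[[0,-12.6,6.3],0],[[0,-13.9,2.1],0],[[0,-13.9,-2.3],0],[[0,-12.5,-6.5],0],[[0,-9.9,-10.0],0],[[0,-6.3,-12.6],0],[[0,-2.1,-13.9],0],[[0,2.3,-13.9],0],[[0,6.5,-12.5],0]]' && python3 f.py
```

```text
clock: 20.8
eef_pos: [583.4, -0.2, 113.9]
eef_rot: [-0.105, 1.568, 2.869]
wrist_force: [-10.9, 1.5, 5.5]
finger_gap: 21.4
clock 20.80 phi 126.3 r 45.0 Ftan -8.72 Frad -6.72 gap 21.4 z 113.9 [-10.9   1.5   5.5]
```

```bash
python3 -m handwheel '[[[0,10.0,-9.8],0],[[0,12.6,-6.3],0],[[0,13.9,-2.1],0],[[0,13.9,2.3],0],[[0,12.5,6.5],0],[[0,9.9,10.0],0],[[0,6.3,12.6],0],[[0,2.1,13.9],0],[[0,-2.3,13.9],0],[[0,-6.5,12.5],0]]' && python3 f.py
python3 -m handwheel '[[[0,-2.3,2.7],0],[[0,-2.4,2.5],0],[[0,-2.6,2.4],0],[[0,-2.8,2.2],0],[[0,-3.0,1.9],0],[[0,-3.1,1.7],0],[[0,-3.2,1.5],0],[[0,-3.3,1.2],0],[[0,-3.4,0.9],0],[[0,-3.5,0.7],0]]' && python3 f.py
```

```text
clock: 22.05
eef_pos: [519.3, -63.9, 114.0]
eef_rot: [2.709, 1.568, -0.602]
wrist_force: [11.1, 0.7, -7.0]
finger_gap: 21.4
clock 22.05 phi 305.4 r 45.3 Ftan -7.35 Frad -8.34 gap 21.4 z 114.0 [11.1  0.7 -7. ]
clock: 23.3
eef_pos: [506.3, -31.9, 114.0]
eef_rot: [1.521, 1.569, -1.789]
wrist_force: [-2.1, -7.8, 0.7]
finger_gap: 21.0
clock 23.30 phi 350.3 r 45.0 Ftan -7.82 Frad 2.14 gap 21.0 z 114.0 [-2.1 -7.8  0.7]
```

```bash
python3 -m handwheel '[[[0,-3.5,0.4],0],[[0,-3.5,0.1],0],[[0,-3.6,-0.2],0],[[0,-3.5,-0.4],0],[[0,-3.4,-0.7],0],[[0,-3.4,-1.0],0],[[0,-3.3,-1.2],0],[[0,-3.2,-1.5],0],[[0,-3.1,-1.8],0],[[0,-2.9,-2.0],0]]' && python3 f.py
python3 -m handwheel '[[[0,-2.8,-2.2],0],[[0,-2.5,-2.4],0],[[0,-2.4,-2.6],0],[[0,-2.2,-2.8],0],[[0,-1.9,-3.0],0],[[0,-1.7,-3.1],0],[[0,-1.5,-3.2],0],[[0,-1.2,-3.3],0],[[0,-0.9,-3.4],0],[[0,-0.7,-3.5],0]]' && python3 f.py
python3 - <<'E'
from h import *
e=np.array([.163,.987]); o=np.array([533.5,-139.])
c=manip.camera('side'); W=pts(c); d=W[...,:2]-o; Y=d@e; X=d@np.array([e[1],-e[0]]); z=W[...,2]
for lo,hi,nm in ((51,66,'plates'),(43,50,'cyl')):
    k=(z>lo)&(z<hi)&(abs(X)<20)&(Y>-130)&(Y<40)
    print(nm,np.histogram(Y[k],np.arange(-130,44,4)))
cv2.imwrite('pics/p5.png',cv2.resize(c['pixels'][150:260,240:370],None,fx=5,fy=5,interpolation=cv2.INTER_CUBIC)[...,::-1])
E
```

```text
clock: 24.55
eef_pos: [519.6, 0.0, 113.9]
eef_rot: [0.684, 1.569, -2.626]
wrist_force: [-6.7, -4.3, 4.9]
finger_gap: 21.2
clock 24.55 phi 35.7 r 44.8 Ftan -7.82 Frad 1.68 gap 21.2 z 113.9 [-6.7 -4.3  4.9]
clock: 25.8
eef_pos: [551.6, 13.1, 113.9]
eef_rot: [0.295, 1.568, -3.015]
wrist_force: [-6.8, -0.5, 4.6]
finger_gap: 21.2
clock 25.80 phi 81.1 r 44.8 Ftan -6.81 Frad -0.53 gap 21.2 z 113.9 [-6.8 -0.5  4.6]
plates (array([13, 66, 17, 14,  2, 56, 36, 13,  1,  0,  0,  0,  0,  0,  0,  0,  0,
        0,  0,  0,  0,  0,  0,  0,  0, 67, 31, 12, 40, 15, 11, 12, 15,  1,
        0,  0,  0,  0,  0,  2,  4,  3,  3]), array([-130, -126, -122, -118, -114, -110, -106, -102,  -98,  -94,  -90,
        -86,  -82,  -78,  -74,  -70,  -66,  -62,  -58,  -54,  -50,  -46,
        -42,  -38,  -34,  -30,  -26,  -22,  -18,  -14,  -10,   -6,   -2,
          2,    6,   10,   14,   18,   22,   26,   30,   34,   38,   42]))
cyl (array([35, 32,  0,  0,  0,  0,  0,  0,  0,  0,  0,  0,  0,  0,  0,  6,  2,
        0, 12, 11, 12,  9,  9,  7, 13, 29, 14,  0,  0,  0,  0,  0,  0,  0,
        0,  0,  0,  0,  0,  0,  0,  0,  0]), array([-130, -126, -122, -118, -114, -110, -106, -102,  -98,  -94,  -90,
        -86,  -82,  -78,  -74,  -70,  -66,  -62,  -58,  -54,  -50,  -46,
        -42,  -38,  -34,  -30,  -26,  -22,  -18,  -14,  -10,   -6,   -2,
          2,    6,   10,   14,   18,   22,   26,   30,   34,   38,   42]))
```

View pics/p5.png

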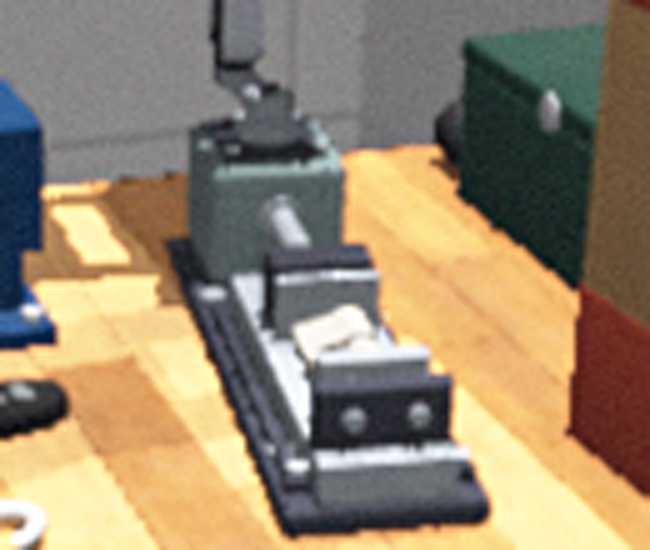

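```bash
python3 -m handwheel '[[[0,-0.4,-3.5],0],[[0,-0.1,-3.5],0],[[0,0.2,-3.6],0],[[0,0.4,-3.5],0],[[0,0.7,-3.4],0],[[0,1.0,-3.4],0],[[0,1.2,-3.3],0],[[0,1.5,-3.2],0],[[0,1.8,-3.1],0],[[0,2.0,-2.9],0]]' && python3 f.py
python3 -m handwheel '[[[0,2.2,-2.8],0],[[0,2.4,-2.5],0],[[0,2.6,-2.4],0],[[0,2.8,-2.2],0],[[0,3.0,-1.9],0],[[0,3.1,-1.7],0],[[0,3.2,-1.5],0],[[0,3.3,-1.2],0],[[0,3.4,-0.9],0],[[0,3.5,-0.7],0]]' && python3 f.py
```

```text
clock: 27.1
eef_pos: [583.2, -0.2, 113.9]
eef_rot: [-0.147, 1.569, 2.826]
wrist_force: [-6.4, 4.6, 4.6]
finger_gap: 21.2
clock 27.10 phi 126.1 r 44.9 Ftan -7.73 Frad -1.35 gap 21.2 z 113.9 [-6.4  4.6  4.6]
clock: 28.35
eef_pos: [596.3, -31.8, 113.9]
eef_rot: [-1.018, 1.569, 1.956]
wrist_force: [-1.6, 6.8, 1.6]
finger_gap: 21.1
clock 28.35 phi 170.7 r 45.1 Ftan -6.79 Frad -1.59 gap 21.1 z 113.9 [-1.6  6.8  1.6]
```

```bash
python3 -m handwheel '[[[0,3.5,-0.4],0],[[0,3.5,-0.1],0],[[0,3.6,0.2],0],[[0,3.5,0.4],0],[[0,3.4,0.7],0],[[0,3.4,1.0],0],[[0,3.3,1.2],0],[[0,3.2,1.5],0],[[0,3.1,1.8],0],[[0,2.9,2.0],0]]' && python3 f.py
```

```text
clock: 29.6
eef_pos: [583.2, -63.6, 114.0]
eef_rot: [-2.471, 1.569, 0.503]
wrist_force: [4.4, 4.9, -1.1]
finger_gap: 21.2
clock 29.60 phi 215.6 r 45.2 Ftan -6.54 Frad -0.36 gap 21.2 z 114.0 [ 4.4  4.9 -1.1]
```

```bash
python3 -m handwheel '[[[0,2.8,2.2],0],[[0,2.5,2.4],0],[[0,2.4,2.6],0],[[0,2.2,2.8],0],[[0,1.9,3.0],0],[[0,1.7,3.1],0],[[0,1.5,3.2],0],[[0,1.2,3.3],0],[[0,0.9,3.4],0],[[0,0.7,3.5],0]]' && python3 f.py
```

```text
clock: 30.85
eef_pos: [551.4, -76.9, 114.0]
eef_rot: [-3.139, 1.568, -0.166]
wrist_force: [7.1, 1.3, -3.7]
finger_gap: 21.0
clock 30.85 phi 260.4 r 45.2 Ftan -7.12 Frad -1.25 gap 21.0 z 114.0 [ 7.1  1.3 -3.7]
```

```bash
python3 -m handwheel '[[[0,0.4,3.5],0],[[0,0.1,3.5],0],[[0,-0.2,3.6],0],[[0,-0.4,3.5],0],[[0,-0.7,3.4],0],[[0,-1.0,3.4],0],[[0,-1.2,3.3],0],[[0,-1.5,3.2],0],[[0,-1.8,3.1],0],[[0,-2.0,2.9],0]]' && python3 f.py
```

```text
clock: 32.1
eef_pos: [519.6, -63.9, 114.0]
eef_rot: [2.49, 1.568, -0.82]
wrist_force: [5.7, -6.3, -3.3]
finger_gap: 21.2
clock 32.10 phi 305.1 r 45.1 Ftan -8.53 Frad 0.48 gap 21.2 z 114.0 [ 5.7 -6.3 -3.3]
```

```bash
python3 -m handwheel '[[[0,-2.2,2.8],0],[[0,-2.4,2.5],0],[[0,-2.6,2.4],0],[[0,-2.8,2.2],0],[[0,-3.0,1.9],0],[[0,-3.1,1.7],0],[[0,-3.2,1.5],0],[[0,-3.3,1.2],0],[[0,-3.4,0.9],0],[[0,-3.5,0.7],0]]' && python3 f.py;  python3 - <<'E'
from h import *
e=np.array([.163,.987]); o=np.array([533.5,-139.])
c=manip.camera('side'); W=pts(c); d=W[...,:2]-o; Y=d@e; X=d@np.array([e[1],-e[0]]); z=W[...,2]
for lo,hi,nm in ((51,66,'plates'),(43,50,'cyl')):
    k=(z>lo)&(z<hi)&(abs(X)<20)&(Y>-116)&(Y<0)
    print(nm,np.histogram(Y[k],np.arange(-116,0,2))[0])
E
```

```text
clock: 33.35
eef_pos: [506.2, -32.0, 113.9]
eef_rot: [1.462, 1.569, -1.848]
wrist_force: [-1.4, -7.6, 0.1]
finger_gap: 21.3
clock 33.35 phi 350.3 r 45.0 Ftan -7.64 Frad 1.47 gap 21.3 z 113.9 [-1.4 -7.6  0.1]
plates [ 8 14 38 11 10  6  5  1  0  0  0  0  0  0  0  0  0  0  0  0  0  0  0  0
  0  0  0  0  0  0  0  0  0  0  0  0  0 14 40 38  6  1 16 20 18  7  8  3
  7  5  9  5  6  2  0  0  0]
cyl [ 0  0  0  0  0  0  0  0  0  0  0  0  0  0  0  0  0  0  0  0  1  0  0  0
  7 10  4  6  4  5  6  7  4  3  9  6  2 10 17 22  1  0  0  0  0  0  0  0
  0  0  0  0  0  0  0  0  0]
```

```bash
python3 -m handwheel '[[[0,-3.5,0.4],0],[[0,-3.5,0.1],0],[[0,-3.6,-0.2],0],[[0,-3.5,-0.4],0],[[0,-3.4,-0.7],0],[[0,-3.4,-1.0],0],[[0,-3.3,-1.2],0],[[0,-3.2,-1.5],0],[[0,-3.1,-1.8],0],[[0,-2.9,-2.0],0]]' && python3 f.py
```

```text
clock: 34.65
eef_pos: [519.4, -0.1, 113.9]
eef_rot: [0.696, 1.568, -2.613]
wrist_force: [-8.8, -6.0, 4.8]
finger_gap: 21.3
clock 34.65 phi 35.5 r 44.8 Ftan -10.50 Frad 2.01 gap 21.3 z 113.9 [-8.8 -6.   4.8]
```

```bash
python3 -m handwheel '[[[0,-1.9,-1.4],0],[[0,-1.8,-1.5],0],[[0,-1.7,-1.6],0],[[0,-1.6,-1.7],0],[[0,-1.5,-1.8],0],[[0,-1.4,-1.9],0],[[0,-1.3,-2.0],0],[[0,-1.2,-2.0],0],[[0,-1.1,-2.1],0],[[0,-1.0,-2.2],0]]' && python3 f.py
```

```text
clock: 35.9
eef_pos: [539.5, 11.5, 113.8]
eef_rot: [0.366, 1.568, -2.944]
wrist_force: [-10.7, -1.7, 6.0]
finger_gap: 21.0
clock 35.90 phi 65.4 r 44.8 Ftan -10.79 Frad 1.17 gap 21.0 z 113.8 [-10.7  -1.7   6. ]
```

```bash
python3 -m handwheel '[[[0,0,0],0],[[0,0,0],0],[[0,0,0],0],[[0,0,0],0],[[0,0,0],0],[[0,0,0],0],[[0,0,0],0],[[0,0,0],0],[[0,0,0],0],[[0,0,0],0]]' 163 30; python3 f.py
```

```text
clock: 37.15
eef_pos: [540.5, 11.8, 113.9]
eef_rot: [-0.904, 1.571, 2.07]
wrist_force: [0.7, 0.0, -0.3]
finger_gap: 34.0
clock 37.15 phi 66.8 r 44.8 Ftan 0.71 Frad -0.15 gap 34.0 z 113.9 [ 0.7  0.  -0.3]
```

```bash
python3 -m handwheel '[[[-5,0,0],0],[[-10,0,0],0],[[-20,0,0],0],[[-25,0,0],0],[[-25,0,0],0],[[-15,0,0],0],[[0,0,20],0],[[0,0,30],0],[[0,0,20],0],[[0,0,0],0]]'
python3 - <<'E'
from h import *
e=np.array([.163,.987]); o=np.array([533.5,-139.])
for n in ('side','top'):
    c=manip.camera(n); W=pts(c); d=W[...,:2]-o; Y=d@e; X=d@np.array([e[1],-e[0]]); z=W[...,2]
    k=(z>143)&(z<151)&(abs(X)<80)&(Y>60)&(Y<190)
    if k.sum()>4: print(n,'griptop X',np.percentile(X[k],[2,98]).round(1),'Y',np.percentile(Y[k],[2,98]).round(1))
    cv2.imwrite(f'pics/p6{n}.png',cv2.resize(c['pixels'][130:310,200:380] if n=='side' else c['pixels'][120:300,150:420],None,fx=3,fy=3,interpolation=cv2.INTER_CUBIC)[...,::-1])
E
```

```text
clock: 38.4
eef_pos: [471.0, 23.7, 214.4]
eef_rot: [-2.965, 1.57, 0.008]
wrist_force: [0.5, -0.7, 0.4]
finger_gap: 34.0
side griptop X [-26.8  -8.1] Y [136.7 152.5]
top griptop X [-22.1  -9.8] Y [142.3 158.2]
```

View pics/p6side.png

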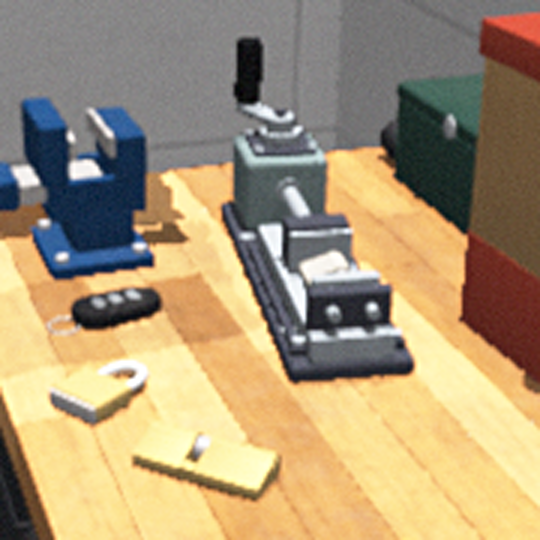

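```bash
python3 -c "from cell import manip; print(manip.sign_off())"
```

```text
the job is handed in; nothing more can be done
None
```

The short silver cylinder is lying flat and lengthwise on the clamp bed, held between the two faces. The job is handed in; the robot clock stood at about 38.5 s.

- **Winding:** I held the crank by its grip in one go and turned it clockwise about 3.1 turns, then let go and backed the gripper away.
- **Force:** Running free read about 6.5–8.5 N along the circle. That rose to 10.5 N when the end stop went solid and was 10.8 N after a last 30°. That is about 3–4 N extra, which I estimate as 55–70 N of squeeze. The squeeze is inferred from the crank force and angle, not measured directly.
- **Last picture:** The cylinder sits between jaw and end stop, and the crank stayed where I left it. The fob, padlock and long cylinder look undisturbed.
- **Disagreements:**
  - The free-running readings scattered by about 1 N.
  - The last step was shorter than the others, so its reading is not strictly comparable.
  - The two cameras differed by up to 4 mm along the clamp, so I used the average.

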